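# Put the V-block away in the sloping case

### The job

Slide the cover of the sloping wooden case all the way back, put the grey V-block into the open compartment and slide the cover fully shut over it. Lay the block base down, V upward, flat on the sloping floor before you let go of it - do not drop it in - and do not disturb the shaft, the nut or the flange.

Things in the scene. Friction and masses are not known exactly. Their poses are not given: they have to be found in the camera images.
- tray: Fixed wooden case on a stand, 96 x 286 mm, tilted 30 degrees so that its top faces the robot. Origin: centre of the upper surface of the compartment's floor. x points up the slope (away from the robot), y along the case to the left, z square out of the slope. The case stands at a varying place, yaw up to 0.25 rad.
- mouth (a point): Centre of the compartment's mouth, 43 mm square above tray (same axes). The open-topped compartment is 72 mm (x) by 120 mm (y), 43 mm deep. Walls: 12 mm up and down the slope, 20 mm at the right end. Brass-lipped rails run along both long sides, inner edges 37.5 mm from the middle, tops 14.5 mm above the mouth; the end stop 10 mm right of the mouth rises 12 mm.
- parking (a point): Centre of the top of the closed left part of the case (146 mm long, solid, top level with the mouth), at y +133 mm of tray; the open cover parks over it. The left end stop, 10 mm thick, rises 12 mm. The case's upper rear edge is about 120 mm above the bench.
- cover_pull (a point): Point in the upright wooden pull in the middle of the sliding cover, 12 mm below its top. The pull is a bar 14 mm thick (along the case's y), 46 mm long (up the slope), 30 mm high above the cover's face; axes as tray. Shut, it lies at x 0, y 0, z 70 mm of tray; it moves along +y as the cover opens. The cover is a plate 82 x 135 x 8 mm, its upper face at z 52 mm of tray.
- cover (a joint): Travel of the cover in m: 0 fully shut, 0.129 fully open (slid to the case's +y, left), against stops. It starts up to 0.03 open. Friction about 2 N; it stays where it is left.
- v_block_1: Loose grey steel V-block to be put away, 45 (x) x 55 (y) x 38 (z) mm, about 0.4 to 0.7 kg, standing base down on the bench. Origin: centre of its base, z up out of the V. The V runs along x, so grip it across the flat outer sides at y = +-27.5 mm.
- stepped_shaft: Loose grey turned shaft standing on end, 35 mm diameter x 110 mm; origin at the centre of its foot. Leave alone.
- nut_1: Loose dark hexagon nut lying flat, 30 x 34 x 20 mm; origin at the centre of its underside. Leave alone.
- flange: Loose grey flange, 85 mm diameter x 30 mm, lying to the right of the case, farther back; origin at the centre of its underside. Leave alone.
There are look-alikes about, which are no part of the job. Several things have the shape of the v_block_1; the one meant has the colours described above.

How it is judged:
By the outcome, as a careful person would: the job done as asked, in the order asked, and still so for the second after the job is handed in, with the robot touching nothing.
It also fails if it takes over 72 s, if anything falls off the work surface, if the arm or the gripper's body presses on something with over 40 N, if the wrist force passes 120 N, or if a joint passes its speed limit or range.

### The arm

A 7-joint arm with a two-finger parallel gripper is mounted at the origin on a cart in front of the work surface, level with it; the furniture and walls round the work are solid. World frame = base frame: x ahead of the robot, y to its left, z up, the work surface at z = 0. Lengths are in mm, angles in rad, forces in N, time in s.
With the tool pointing down it reaches from about 425 to 1025 mm from the base axis. Payload 3.6 kg.
Tool frame: the origin (TCP) lies midway between the tips of the shut fingers; the grasp point (between the pads) lies 19 mm behind it; z points along the fingers, y is the direction in which the jaws open and shut (so a half turn about z gives the same grasp; the last joint's range is limited). The gripper opens to 85 mm and grips with 20 to 120 N. Pads are 22 mm wide; open, the fingers measure 114 mm over their backs; the gripper's body (76 mm by 85 mm) begins 54 mm behind the grasp point. The pads swing forward as they close: fully open they stand 13 mm farther back than shut.
Start: joints at [-1.363, 0.591, 0.048, 1.609, -0.033, 0.943, -0.034], TCP at [214.801, 692.452, 231.302] pointing down, gripper open.
Joint ranges: [-2.69, 2.69], [-0.47, 2.24], [-1.27, 1.36], [0.19, 2.51], [-1.53, 4.68], [0.08, 2.07], [-3.09, 3.09]. Speed limits (rad/s): [2.57, 2.57, 3.14, 3.14, 3.14, 3.14, 3.14].

### API

Orientations are given as a unit quaternion [w, x, y, z].
In Python, from bench import * gives the robot as it stands.
- The arm moves only by the shell command python3 -m handwheel 'ROWS' [FORCE]. ROWS is JSON, a list of rows, each an object with "dp": the shift along the tool's x, y, z each as a share of 3 cm, from -1 to 1, a list of three; "twist": the turn, a rotation vector about the tool's x, y, z each as a share of 0.1 rad, from -1 to 1, a list of three; "grip": the opening, from 0 (shut) to 1 (fully open). In form: [{"dp": [x, y, z], "twist": [ax, ay, az], "grip": grip}, ...]. A call has 1 to 10 rows; each row shifts and turns the commanded pose from where the row before left it, along the tool's axes as they then stand; what a row does not reach is not made up. A row lasts 1/10 s, in which the tool goes at most 50 mm and 8.59 degrees, less where a joint would pass 70% of its speed; a pose out of reach is approached as far as the arm can. A call with a number of a shift or a turn outside -1 to 1 is refused whole. A call with a gripper value outside its range is refused whole. The fingers move at their own pace and stop on an object; FORCE is the grip in N (left out, the last holds). Time passes only in rows, so rows that do not move let the fingers close. It gives the time, the measured TCP pose, the force and the opening at its end, in the units of the state.
- sense(): the state, without advancing time (a new reading comes with each control period).
- read_camera(name): name is "scene" or "top" or "wrist"; returns a dict with "image" (420x560x3 uint8, red, green, blue), "mtx" (3x3 intrinsics, pixels), "R" (3x3) and "t" (3): a world point X has camera coordinates R X + t; the wrist camera has in their place "tool_from_camera" (4x4, takes a point from camera to tool coordinates, whose origin is the TCP and whose axes are the flange's). Camera axes: x right, y down, z forward; pixel columns grow to the right and rows downward; lengths in mm; the calibration is good to about 2 mm. A picture is of the moment at which its call begins: read the wrist's pose just before it. There is no depth.
- sign_off(): hands the job in, once; it reports no verdict.
Trained networks look in a picture, given as the dict that the camera call returned (one of the last four; its "shot" number tells which), for a name from the list of things; names that differ only in an ending like _2 or _b are one class to them, and where a whole thing is asked for, a point or a joint stands for the part that bears it (a point fixed in the world has none). Each returns a list of dicts, best first, with "confidence" (0 to 1); they miss things now and then, are a little off and sometimes report something else, mostly with a low value. They report only what shows in the picture. A call takes as long as a camera call. They do not tell look-alikes from the thing itself.
- look_for(picture, target): "rect" ([left, top, width, height] in pixels, round what is visible of it).
- regions_of(picture, target): "pixels" (420x560 bool, what is visible of it) and "rect" ([left, top, width, height] in pixels, round what is visible of it).
The state is a dict: "time_s": time; "joint_pos": joint angles; "qd": joint speeds; "tau": joint torques, N m; "ee_pos": TCP position; "tcp_rot": TCP orientation; "force": force on the tool from outside, world axes, zero at the start; "ft_torque": the same for the moment, N m; "grip_width": finger opening in mm.
Only numpy, scipy, OpenCV 4.12 (cv2) and the standard library are available. Lean on these libraries where they do the work, as an engineer would, in place of code of your own. Each camera call takes 0.05 s, during which the arm holds its last target. There are 200 camera calls.

## Working session

There is one attempt and no reset: what is moved stays moved. The work goes in short steps, Python scripts to look and compute and a shell command to move; the robot and the scene stay as the last step left them, time stands still between calls to the robot, and variables do not carry over. Pictures are saved under pics/ and viewed, about 8 in all and at most 12, crops included, and the job is handed in when it is done.

```bash
ls; mkdir -p pics; cat > h.py <<'E'
from bench import *
import numpy as np, cv2
from scipy.spatial.transform import Rotation as Ro
def save(p,n,s=1): cv2.imwrite('pics/'+n,cv2.resize(p['image'][:,:,::-1],None,fx=s,fy=s))
E
python3 - <<'E'
from h import *
s=sense();print(s)
ps={c:read_camera(c) for c in('scene','top')}
save(ps['scene'],'s1.png');save(ps['top'],'t1.png')
for c,p in ps.items():
  print(c,p['mtx'].tolist(),p['R'].tolist(),np.array(p['t']).tolist())
  for n in('tray','cover','v_block_1','stepped_shaft','nut_1','flange'):
    for d in regions_of(p,n)[:5]:
      m=d['pixels'];v,u=np.nonzero(m);print(n,d['rect'],round(d['confidence'],2),u.mean().round(1),v.mean().round(1),p['image'][m].mean(0).round())
E
```

```text
pics
{'time_s': 0.0, 'joint_pos': array([-1.36348884,  0.59213835,  0.04833312,  1.60985505, -0.03329096,
        0.94270895, -0.0336993 ]), 'qd': array([ 1.43182979e-03,  6.43369101e-04, -6.25715683e-05,  1.05435831e-03,
        1.93087871e-03, -3.91024044e-04, -4.74635307e-04]), 'tau': array([ 3.41832838e-04, -5.48699033e+01,  1.54630970e+00, -1.98126179e+01,
        9.37081146e-03,  8.65559763e-03, -9.64405515e-07]), 'ee_pos': array([214.57738102, 691.63076671, 230.11570671]), 'tcp_rot': array([-9.50054075e-05,  1.49808538e-01,  9.88714354e-01, -1.14834097e-03]), 'force': array([0.83842734, 0.98684617, 0.08863205]), 'ft_torque': array([ 0.063191  , -0.01699264, -0.03736084]), 'grip_width': 85.2034334411167}
scene [[441.6115568753425, 0.0, 274.32457133774045], [0.0, 441.6115568753425, 219.7517480392566], [0.0, 0.0, 1.0]] [[0.6021920422568102, -0.7982093681524958, 0.015051539328785255], [-0.6121505516868477, -0.473762149526559, -0.6331043577053173], [0.5124806789646419, 0.37203659802439887, -0.7739201014435352]] [-396.5237366855648, 367.48375448845474, 739.9629695090598]
tray [161.2
[... 916 characters left out ...]
3724228147]] [-110.02189097220631, 566.8784424716952, 1028.8329051732635]
tray [129.7, 183.0, 135.0, 62.1] 0.77 199.0 214.6 [219. 177. 124.]
cover [194.3, 203.8, 64.4, 35.8] 0.68 227.1 221.4 [239. 229. 195.]
v_block_1 [308.1, 188.4, 26.0, 23.9] 0.95 321.1 201.4 [193. 190. 185.]
v_block_1 [245.2, 134.5, 31.2, 33.5] 0.76 261.1 151.3 [ 81. 189. 103.]
v_block_1 [257.2, 267.1, 32.6, 26.9] 0.74 273.1 280.7 [243. 177.  88.]
v_block_1 [391.7, 226.6, 31.2, 26.4] 0.62 407.2 240.9 [ 74. 180.  95.]
stepped_shaft [305.4, 243.0, 16.7, 18.7] 0.65 311.1 253.5 [169. 166. 161.]
nut_1 [360.9, 256.4, 11.8, 11.7] 0.55 365.8 260.5 [128. 128. 133.]
flange [299.0, 121.5, 34.9, 40.4] 0.6 316.6 139.2 [206. 203. 198.]
```

```bash
python3 -c "
import cv2,numpy as np
t=cv2.imread('pics/t1.png')[90:310,110:440];cv2.imwrite('pics/t1c.png',cv2.resize(t,None,fx=2.4,fy=2.4,interpolation=cv2.INTER_CUBIC))
s=cv2.imread('pics/s1.png')[120:370,140:440];cv2.imwrite('pics/s1c.png',cv2.resize(s,None,fx=2.4,fy=2.4,interpolation=cv2.INTER_CUBIC))"
```

```text
(no output)
```

View pics/t1c.png

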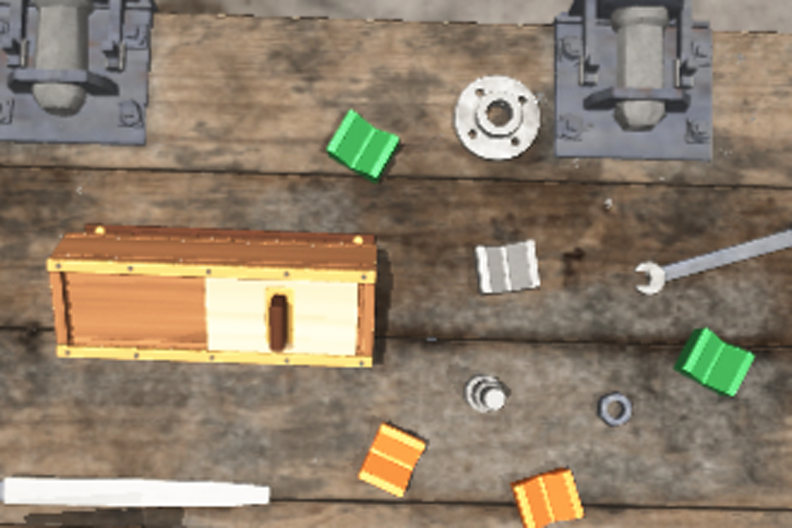

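View pics/s1c.png

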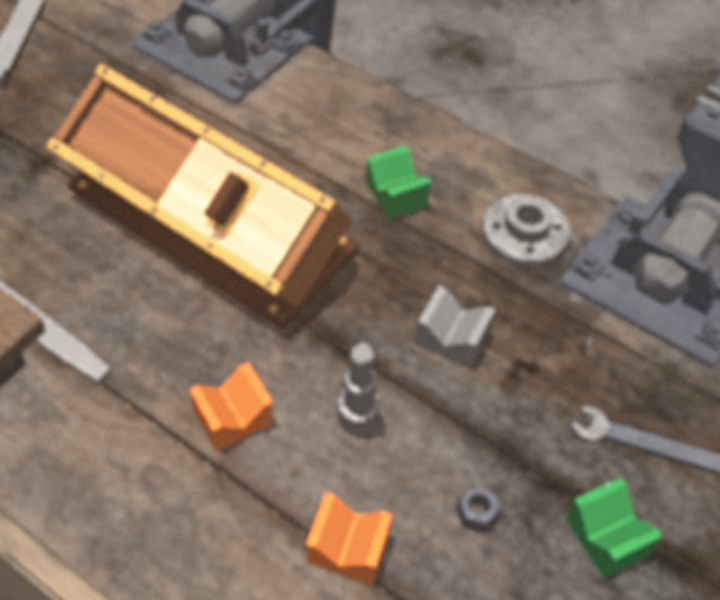

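The top view shows the only grey V-block at (321,201); the orange ones at (273,281) and near (338,295), and the green ones at (261,151) and (407,241), are look-alikes. The cover is light wood and nearly shut, with its pull at about (226,224). I'll fit the poses of the case and the block next.

```bash
cat >> h.py <<'E'
def proj(p,X):
    c=np.asarray(X)@np.array(p['R']).T+np.array(p['t']);k=np.array(p['mtx']);return c[:,:2]/c[:,2:]*k[0,0]+k[:2,2]
def trayR(y): return (Ro.from_euler('z',y)*Ro.from_euler('y',-np.pi/6)).as_matrix()
E
cat > fit.py <<'E'
from h import *
from scipy.optimize import least_squares,minimize
T=read_camera('top');S=read_camera('scene')
C=np.array([[48,206,57.5],[48,-80,57.5],[-48,-80,57.5],[-48,206,57.5]])
to=np.array([[48,260],[377,272],[373,366],[57,357]])/2.4+[110,90]
so=np.array([[103,66],[335,204],[272,291],[48,146]])/2.4+[140,120]
f=lambda q:np.r_[(proj(T,C@trayR(q[3]).T+q[:3])-to).ravel(),(proj(S,C@trayR(q[3]).T+q[:3])-so).ravel()]
r=least_squares(f,[600,100,60,0]);q=r.x;print('tray',q.round(3),r.fun.round(1))
print('rear upper edge z',(C@trayR(q[3]).T+q[:3])[0])
# block
def poly(x,y,a):
    m=lambda P:np.array(P)@Ro.from_euler('z',a).as_matrix().T+[x,y,0]
    o=[]
    for ys in ([(-27.5,0),(27.5,0),(27.5,20),(-27.5,20)],[(-27.5,10),(0,18),(-18,38),(-27.5,38)],[(27.5,10),(0,18),(18,38),(27.5,38)]):
        o.append(m([(xx,b,c) for xx in(-22.5,22.5) for b,c in ys]))
    return o
M={}
for n,p in(('T',T),('S',S)):
    M[n]=(p,cv2.resize(regions_of(p,'v_block_1')[0]['pixels'].astype(np.uint8),None,fx=8,fy=8,interpolation=cv2.INTER_LINEAR))
def cost(v,vis=None):
    c=0
    for n,(p,m) in M.items():
        g=np.zeros_like(m)
        for P in poly(v[0],v[1],v[2]/100): cv2.fillConvexPoly(g,cv2.convexHull(((proj(p,P)+.5)*8).astype(np.int32)),1)
        c+=1-(g&m).sum()/(g|m).sum()
    return c
b=min((minimize(cost,[x0,y0,a],method='Nelder-Mead',options=dict(initial_simplex=np.array([[x0,y0,a],[x0+10,y0,a],[x0,y0+10,a],[x0,y0,a+10]]))) for x0,y0 in [(590,-195),(600,-185)] for a in (-15,0,15)),key=lambda r:r.fun)
print('block',b.x,b.fun)
for p,n in((T,'T'),(S,'S')):
    for nm in('stepped_shaft','nut_1','flange'):
        for d in look_for(p,nm)[:1]:
            l,t,w,h=d['rect'];k=np.linalg.inv(p['mtx']);R=np.array(p['R']);o=-R.T@p['t'];dr=R.T@k@[l+w/2,t+h/2,1];X=o-dr*(o[2]-15)/dr[2];print(n,nm,X.round())
# cover travel: pull top centre
pu={'T':np.array([278,322])/2.4+[110,90]}
g=lambda y:proj(T,np.array([[0,y,82]])@trayR(q[3]).T+q[:3])[0]
for y in (0,10,20,30): print(y,g(y),pu['T'])
E
python3 fit.py
```

```text
tray [ 5.71323e+02  1.18060e+01  4.51750e+01 -1.40000e-02] [-0.3 -0.5 -0.2  0.1 -0.2  0.6  0.2 -0.7 -0.8 -0.8 -0.  -0.8  1.3  1.8
 -0.6  0.3]
rear upper edge z [587.01097754 217.60744379 118.97192298]
block [ 590. -195.  -15.] 2.0
T stepped_shaft [ 481. -178.   15.]
T flange [ 746. -182.   15.]
S stepped_shaft [ 498. -160.   15.]
S nut_1 [ 466. -302.   15.]
S flange [ 746. -188.   15.]
0 [227.6297862 227.5533104] [225.83333333 224.16666667]
10 [222.84553122 227.36554276] [225.83333333 224.16666667]
20 [218.05857246 227.177669  ] [225.83333333 224.16666667]
30 [213.2689076  226.98968904] [225.83333333 224.16666667]
```

```bash
python3 - <<'E'
s=open('fit.py').read()
s=s.replace("[(590,-195),(600,-185)]","[(xb,yb)]").replace("M={}","""R=np.array(T['R']);o=-R.T@T['t'];dr=R.T@np.linalg.inv(T['mtx'])@[321,201,1];xb,yb=(o-dr*(o[2]-30)/dr[2])[:2];print(xb,yb)
M={}""")
open('fit.py','w').write(s)
E
python3 fit.py | grep -v tray
python3 -c "
from h import *
from scipy.spatial.transform import Rotation as Ro
s=sense();w=s['tcp_rot'];R=Ro.from_quat(np.r_[w[1:],w[0]]).as_matrix();print(R.round(3),s['time_s'])
Rt=trayR(-.014);print(Rt.round(3))
# desired tool: z=-tray z, y=+-tray y
for sg in(1,-1):
  D=np.c_[-sg*Rt[:,0]*1,sg*Rt[:,1],-Rt[:,2]];D[:,0]=np.cross(D[:,1],D[:,2]);print(sg,Ro.from_matrix(R.T@D).as_rotvec())
print(R.T@(np.array([571.3,11.8,45.2])+Rt@[0,4,70]-s['ee_pos']))
"
```

```text
-0.6  0.3]
rear upper edge z [587.01097754 217.60744379 118.97192298]
599.8928769503643 -193.28326137095613
block [ 598.91016586 -193.71596197   15.4705725 ] 1.0539729698240707
T stepped_shaft [ 483. -179.   15.]
T flange [ 746. -183.   15.]
S stepped_shaft [ 492. -160.   15.]
S nut_1 [ 465. -303.   15.]
S flange [ 743. -187.   15.]
0 [227.6297862 227.5533104] [225.83333333 224.16666667]
10 [222.84553122 227.36554276] [225.83333333 224.16666667]
20 [218.05857246 227.177669  ] [225.83333333 224.16666667]
30 [213.2689076  226.98968904] [225.83333333 224.16666667]
[[-0.955  0.296  0.   ]
 [ 0.296  0.955  0.   ]
 [-0.     0.    -1.   ]] 1.7
[[ 0.866  0.014 -0.5  ]
 [-0.012  1.     0.007]
 [ 0.5    0.     0.866]]
1 [-0.07504397 -0.5199293  -0.28014258]
-1 [-0.74085691  0.10693155  2.76516143]
[-507.41077288 -550.57022403  125.48564446]
```

```bash
R='{"dp":[-0.83,-1,0],"twist":[0,0,0],"grip":0.5}'
python3 -m handwheel '[{"dp":[-0.83,-1,0],"twist":[0,0,0],"grip":0.5},{"dp":[-0.83,-1,0],"twist":[0,0,0],"grip":0.5},{"dp":[-0.83,-1,0],"twist":[0,0,0],"grip":0.5},{"dp":[-0.83,-1,0],"twist":[0,0,0],"grip":0.5},{"dp":[-0.83,-1,0],"twist":[0,0,0],"grip":0.5},{"dp":[-0.83,-1,0],"twist":[0,0,0],"grip":0.5},{"dp":[-0.83,-1,0],"twist":[0,0,0],"grip":0.5},{"dp":[-0.83,-1,0],"twist":[0,0,0],"grip":0.5},{"dp":[-0.83,-1,0],"twist":[0,0,0],"grip":0.5},{"dp":[-0.83,-1,0],"twist":[0,0,0],"grip":0.5}]'
python3 -m handwheel '[{"dp":[-0.83,-1,0],"twist":[0,0,0],"grip":0.5},{"dp":[-0.83,-1,0],"twist":[0,0,0],"grip":0.5},{"dp":[-0.83,-1,0],"twist":[0,0,0],"grip":0.5},{"dp":[-0.83,-1,0],"twist":[0,0,0],"grip":0.5},{"dp":[-0.83,-1,0],"twist":[0,0,0],"grip":0.5},{"dp":[-0.83,-1,0],"twist":[0,0,0],"grip":0.5},{"dp":[-0.83,-1,0],"twist":[0,0,0],"grip":0.5},{"dp":[-0.83,-1,0],"twist":[0,0,0],"grip":0.5}]'
python3 -m handwheel '[{"dp":[0,0,0],"twist":[-0.125,-0.87,-0.47],"grip":0.5},{"dp":[0,0,0],"twist":[-0.125,-0.87,-0.47],"grip":0.5},{"dp":[0,0,0],"twist":[-0.125,-0.87,-0.47],"grip":0.5},{"dp":[0,0,0],"twist":[-0.125,-0.87,-0.47],"grip":0.5},{"dp":[0,0,0],"twist":[-0.125,-0.87,-0.47],"grip":0.5},{"dp":[0,0,0],"twist":[-0.125,-0.87,-0.47],"grip":0.5},{"dp":[0,0,0],"twist":[0,0,0],"grip":0.5},{"dp":[0,0,0],"twist":[0,0,0],"grip":0.5}]'
cat > go.py <<'E'
# usage: go.py tx ty tz : shift in tool axes to bring TCP to tray point; rot error to tray-aligned
from h import *
import sys,json
q=json.load(open('tray.json'));s=sense();w=s['tcp_rot'];R=Ro.from_quat(np.r_[w[1:],w[0]]).as_matrix();Rt=trayR(q[3])
D=np.c_[-Rt[:,0],Rt[:,1],-Rt[:,2]]
print('tool shift',(R.T@(np.array(q[:3])+Rt@np.array(sys.argv[1:4],float)-s['ee_pos'])).round(1),'rot',Ro.from_matrix(R.T@D).as_rotvec().round(3),'in tray',(Rt.T@(s['ee_pos']-q[:3])).round(1),'F tray',(Rt.T@s['force']).round(1),'w',s['grip_width'].round(1),s['time_s'])
E
echo '[571.3,11.8,45.2,-0.014]'>tray.json
python3 go.py 0 4 160
python3 - <<'E'
from h import *
s=sense();p=read_camera('wrist');save(p,'w1.png')
print(p['tool_from_camera'],p['mtx'])
E
```

```text
time_s: 2.7
ee_pos: [364.4, 330.8, 231.6]
tcp_rot: [0.0, 0.15, 0.989, 0.0]
force: [0.8, 0.8, 0.5]
grip_width: 42.7
time_s: 3.5
ee_pos: [483.6, 42.4, 231.7]
tcp_rot: [0.0, 0.15, 0.989, 0.0]
force: [0.6, 0.5, -0.7]
grip_width: 42.6
time_s: 4.3
ee_pos: [482.6, 39.9, 231.0]
tcp_rot: [0.222, 0.028, 0.975, -0.008]
force: [0.9, -0.2, 1.0]
grip_width: 42.8
[[-5.03012189e-05 -9.63076095e-01 -2.69229331e-01  6.73846267e+01]
 [ 9.99999891e-01  7.66121267e-05 -4.60887827e-04 -7.43724979e-01]
 [ 4.64496280e-04 -2.69229325e-01  9.63075986e-01 -1.42737242e+02]
 [ 0.00000000e+00  0.00000000e+00  0.00000000e+00  1.00000000e+00]] [[322.24984789   0.         277.47958498]
 [  0.         322.24984789 217.02813002]
 [  0.           0.           1.        ]]Traceback (most recent call last):
  File "go.py", line 6, in <module>
    print('tool shift',(R.T@(np.array(q[:3])+Rt@np.array(sys.argv[1:4],float)-s['ee_pos'])).round(1),'rot',Ro.from_matrix(R.T@D).as_rotvec().round(3),'in tray',(Rt.T@(s['ee_pos']-q[:3])).round(1),'F tray',(Rt.T@s['force']).round(1),'w',s['grip_width'].round(1),s['time_s'])
                                                                                                                                                                                                                                            ^^^^^^^^^^^^^^^^^^^^^
AttributeError: 'float' object has no attribute 'round'
```

View pics/w1.png

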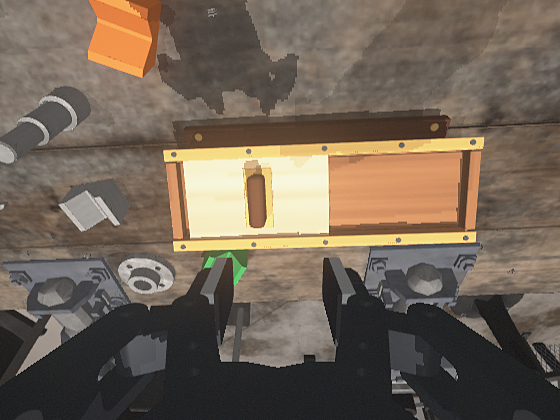

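The wrist view shows the case with rail corners near (164,155), (484,142), (478,242) and (174,248), and the pull at (257,201). I'll refine the tray pose with all three views.

```bash
sed -i "s/s\['grip_width'\].round(1)/round(s['grip_width'],1)/" go.py
cat > fit2.py <<'E'
from h import *
from scipy.optimize import least_squares
import json
s=sense();W=read_camera('wrist');T=read_camera('top');S=read_camera('scene')
w=s['tcp_rot'];A=np.eye(4);A[:3,:3]=Ro.from_quat(np.r_[w[1:],w[0]]).as_matrix();A[:3,3]=s['ee_pos']
B=np.linalg.inv(A@np.array(W['tool_from_camera']));W={'mtx':W['mtx'],'R':B[:3,:3],'t':B[:3,3]}
C=np.array([[48,206,57.5],[48,-80,57.5],[-48,-80,57.5],[-48,206,57.5]])
to=np.array([[48,260],[377,272],[373,366],[57,357]])/2.4+[110,90]
so=np.array([[103,66],[335,204],[272,291],[48,146]])/2.4+[140,120]
wo=np.array([[478,243],[174,250],[164,151],[483,138]])
P=lambda p,q:proj(p,C@trayR(q[3]).T+q[:3])
f=lambda q:np.r_[(P(T,q)-to).ravel()*2.2,(P(S,q)-so).ravel()*2.2,(P(W,q)-wo).ravel()]
r=least_squares(f,[571,12,45,0],loss='soft_l1');q=r.x;print('tray',q.round(3),f(q).round(1))
fw=lambda q:(P(W,q)-wo).ravel();r=least_squares(fw,[571,12,45,0]);print('wrist only',r.x.round(3),r.fun.round(1))
json.dump(list(q),open('tray.json','w'))
for y in(0,5,10):print(y,proj(W,np.array([[0,y,82]])@trayR(q[3]).T+q[:3]))
E
python3 fit2.py; python3 go.py 0 4 150
```

```text
tray [ 5.72259e+02  1.20150e+01  4.46000e+01 -1.60000e-02] [-0.6 -2.5 -0.7 -0.6 -0.7  0.4  0.3 -3.  -0.9 -2.   0.3 -1.8  3.2  3.7
 -0.5  0.2 -3.1 -1.  -0.6  0.4 -1.1 -2.1  1.  -1.2]
wrist only [ 5.73406e+02  1.28330e+01  4.48820e+01 -1.30000e-02] [-2.3 -0.3  0.6  1.5 -0.1 -0.7  1.7 -0.5]
0 [[250.60401003 202.48480715]]
5 [[256.43750612 202.29658108]]
10 [[262.27769134 202.10813918]]
tool shift [ 10.2 -21.   57.8] rot [-0.024 -0.075 -0.038] in tray [ 15.3  25.8 206.3] F tray [ 0.6  0.1 -0.1] w 42.6 4.5
```

```bash

python3 -m handwheel '[{"dp":[0,0,0],"twist":[-0.24,-0.75,-0.38],"grip":0.5},{"dp":[0.51,-0.68,0],"twist":[0,0,0],"grip":0.5},{"dp":[0,0,1],"twist":[0,0,0],"grip":0.5},{"dp":[0,0,1],"twist":[0,0,0],"grip":0.5},{"dp":[0,0,1],"twist":[0,0,0],"grip":0.5},{"dp":[0,0,0],"twist":[0,0,0],"grip":0.5},{"dp":[0,0,0],"twist":[0,0,0],"grip":0.5}]'
python3 go.py 0 5.5 58
```

```text
time_s: 5.2
ee_pos: [474.8, 7.2, 195.4]
tcp_rot: [0.218, 0.027, 0.975, -0.028]
force: [0.2, 0.5, 0.8]
grip_width: 42.4
tool shift [-18.7  19.5 119.1] rot [-0.061 -0.084 -0.023] in tray [ -8.9  -6.4 179.2] F tray [0.6 0.5 0.6] w 42.4 5.2
```

```bash
python3 -c "
from h import *
s=sense();print(s['joint_pos'].round(3),s['qd'].round(3))"
python3 -m handwheel '[{"dp":[0,0,0.3],"twist":[0,0,0],"grip":0.5},{"dp":[0,0,0],"twist":[0,0,0],"grip":0.5}]'
python3 -c "
from h import *
s=sense();print(s['joint_pos'].round(3),s['qd'].round(3))"
python3 go.py 0 5.5 58
```

```text
[-0.297  0.25   0.103  2.479  1.598  0.126 -0.258] [-0.028 -0.015  0.021  0.004  0.002 -0.001 -0.015]
time_s: 5.4
ee_pos: [478.7, 7.1, 187.3]
tcp_rot: [0.218, 0.026, 0.975, -0.028]
force: [-0.2, -0.4, -0.0]
grip_width: 42.9
[-0.249  0.273  0.05   2.478  1.759  0.14  -0.418] [-0.02  -0.013  0.02   0.005 -0.09  -0.004  0.092]
tool shift [-18.6  19.  110.3] rot [-0.061 -0.084 -0.021] in tray [ -9.6  -6.4 170.4] F tray [-0.2 -0.4  0.1] w 42.9 5.4
```

```bash

python3 -m handwheel '[{"dp":[-0.3,0.3,0.3],"twist":[0,0,0],"grip":0.5},{"dp":[-0.3,0.3,0.3],"twist":[0,0,0],"grip":0.5},{"dp":[0,0,0.3],"twist":[0,-0.2,0],"grip":0.5},{"dp":[0,0,0.3],"twist":[0,-0.2,0],"grip":0.5},{"dp":[0,0,0],"twist":[-0.2,-0.2,0],"grip":0.5},{"dp":[0,0,0],"twist":[-0.2,-0.2,0],"grip":0.5}]'
python3 -c "
from h import *
s=sense();print(s['joint_pos'].round(3),s['qd'].round(3))"
python3 go.py 0 5.5 58
```

```text
time_s: 6.0
ee_pos: [512.8, 23.5, 161.4]
tcp_rot: [0.258, 0.019, 0.966, -0.009]
force: [0.4, 0.3, -1.0]
grip_width: 42.7
[ 0.054  0.387 -0.335  2.474  2.236  0.336 -0.89 ] [ 0.688  0.073 -0.696  0.129  0.859  0.295 -0.69 ]
tool shift [ 6.5 -3.8 73.1] rot [-0.019 -0.002 -0.019] in tray [  6.8  10.6 131. ] F tray [-0.1  0.3 -1.1] w 42.7 6.0
```

Through the singular zone. I'll straighten up, then go down over the pull.

```bash

python3 -m handwheel '[{"dp":[0.22,-0.13,0.3],"twist":[-0.19,-0.02,-0.19],"grip":0.5},{"dp":[0,0,0.3],"twist":[0,0,0],"grip":0.5},{"dp":[0,0,0],"twist":[0,0,0],"grip":0.5},{"dp":[0,0,0],"twist":[0,0,0],"grip":0.5}]'
python3 -c "
from h import *
s=sense();print(s['joint_pos'].round(3),s['qd'].round(3))"
python3 go.py 0 5.5 58
```

```text
time_s: 6.4
ee_pos: [515.4, 18.7, 142.7]
tcp_rot: [0.258, 0.008, 0.966, -0.003]
force: [-0.1, -0.4, -0.4]
grip_width: 42.6
[ 0.131  0.443 -0.402  2.482  2.344  0.387 -0.947] [-0.005 -0.018  0.002  0.009  0.008 -0.    -0.005]
tool shift [-0.4 -0.1 55.5] rot [-0.002 -0.001 -0.001] in tray [ -0.3   5.8 113.5] F tray [-0.3 -0.4 -0.3] w 42.6 6.4
```

```bash

python3 -m handwheel '[{"dp":[0,0,0.6],"twist":[0,0,0],"grip":0.5},{"dp":[0,0,0.6],"twist":[0,0,0],"grip":0.5},{"dp":[0,0,0.55],"twist":[0,0,0],"grip":0.5},{"dp":[0,0,0],"twist":[0,0,0],"grip":0.3},{"dp":[0,0,0],"twist":[0,0,0],"grip":0.3}]' 20
python3 go.py 0 5.5 58
python3 - <<'E'
from h import *
p=read_camera('wrist');save(p,'w2.png')
E
```

```text
time_s: 6.9
ee_pos: [540.6, 18.0, 97.6]
tcp_rot: [0.258, 0.008, 0.966, -0.003]
force: [-0.8, 0.9, -1.1]
grip_width: 25.8
tool shift [-1.   0.   3.7] rot [-0.002 -0.001  0.   ] in tray [-1.   5.5 61.7] F tray [-1.2  0.9 -0.6] w 25.8 6.9
```

View pics/w2.png

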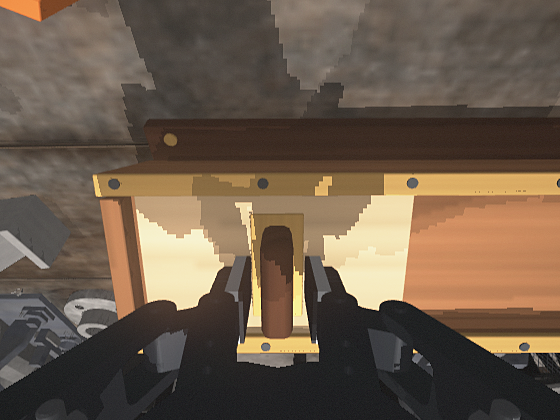

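The fingers straddle the pull with clearance on both sides: pull at columns 262–295, pads at 245 and 318. I'll push it open.

```bash

python3 -m handwheel '[{"dp":[0,0.3,0],"twist":[0,0,0],"grip":0.3},{"dp":[0,0.5,0],"twist":[0,0,0],"grip":0.3},{"dp":[0,0.5,0],"twist":[0,0,0],"grip":0.3},{"dp":[0,0.5,0],"twist":[0,0,0],"grip":0.3},{"dp":[0,0.5,0],"twist":[0,0,0],"grip":0.3},{"dp":[0,0.5,0],"twist":[0,0,0],"grip":0.3},{"dp":[0,0.5,0],"twist":[0,0,0],"grip":0.3},{"dp":[0,0.5,0],"twist":[0,0,0],"grip":0.3},{"dp":[0,0.3,0],"twist":[0,0,0],"grip":0.3},{"dp":[0,0,0],"twist":[0,0,0],"grip":0.3}]'
python3 go.py 0 135 62; python3 -c "
from h import *
s=sense();print(s['joint_pos'].round(3),s['qd'].round(3))"
```

```text
time_s: 7.95
ee_pos: [542.5, 142.5, 97.8]
tcp_rot: [0.259, 0.007, 0.966, -0.002]
force: [-0.2, -0.2, -0.7]
grip_width: 25.5
tool shift [-1.  5.  0.] rot [ 0.    -0.     0.002] in tray [ -1. 130.  62.] F tray [-0.5 -0.2 -0.5] w 25.5 7.95
[-0.153  0.586 -0.413  2.394  2.123  0.535 -0.969] [ 0.028  0.003  0.007  0.002  0.024  0.003 -0.003]
```

```bash

python3 -m handwheel '[{"dp":[0,0.1,0],"twist":[0,0,0],"grip":0.3},{"dp":[0,0.1,0],"twist":[0,0,0],"grip":0.3},{"dp":[0,0.05,0],"twist":[0,0,0],"grip":0.3}]'
python3 go.py 0 137 62
python3 -m handwheel '[{"dp":[0,0.1,0],"twist":[0,0,0],"grip":0.3},{"dp":[0,0,0],"twist":[0,0,0],"grip":0.3}]'
python3 go.py 0 137 62
```

```text
time_s: 8.25
ee_pos: [543.0, 147.0, 97.3]
tcp_rot: [0.259, 0.009, 0.966, -0.004]
force: [0.1, -2.1, 1.1]
grip_width: 26.0
tool shift [-0.8  2.5 -0.7] rot [-0.004 -0.001 -0.002] in tray [ -0.8 134.5  61.3] F tray [ 0.7 -2.1  0.8] w 26.0 8.25
time_s: 8.45
ee_pos: [543.1, 148.1, 97.2]
tcp_rot: [0.259, 0.01, 0.966, -0.005]
force: [-0.8, -4.3, 2.4]
grip_width: 25.6
tool shift [-0.8  1.4 -0.8] rot [-0.008  0.    -0.003] in tray [ -0.8 135.6  61.2] F tray [ 0.5 -4.3  2.4] w 25.6 8.45
```

```bash

python3 -m handwheel '[{"dp":[0,0.15,0],"twist":[0,0,0],"grip":0.3},{"dp":[0,0.15,0],"twist":[0,0,0],"grip":0.3},{"dp":[0,0,0],"twist":[0,0,0],"grip":0.3},{"dp":[0,0,0],"twist":[0,0,0],"grip":0.3}]'
python3 go.py 0 137 62
python3 - <<'E'
from h import *
p=read_camera('wrist');save(p,'w3.png')
E
```

```text
time_s: 8.85
ee_pos: [543.3, 148.1, 97.0]
tcp_rot: [0.26, 0.015, 0.965, -0.012]
force: [-3.5, -16.5, 8.2]
grip_width: 25.7
tool shift [-0.7  1.4 -1.1] rot [-0.023  0.003 -0.01 ] in tray [ -0.7 135.6  60.9] F tray [  1.4 -16.5   8.7] w 25.7 8.85
```

View pics/w3.png

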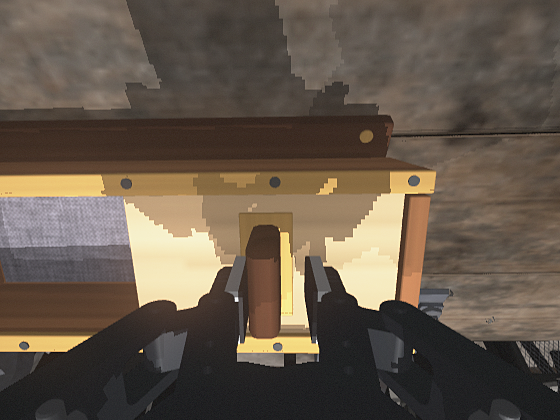

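The cover stands against its left stop, at tray y 129 with 16 N, and the compartment (dark grey floor) is open at the left. I'll back off, lift, and go to the block.

```bash

python3 -m handwheel '[{"dp":[0,-0.3,0],"twist":[0,0,0],"grip":0.3},{"dp":[0,-0.25,0],"twist":[0,0,0],"grip":0.3},{"dp":[-0.3,0,-0.52],"twist":[0,0,0],"grip":0.35},{"dp":[-0.5,0,-0.87],"twist":[0,0,0],"grip":0.4},{"dp":[-0.5,0,-0.87],"twist":[0,0,0],"grip":0.4},{"dp":[-0.5,0,-0.87],"twist":[0,0,0],"grip":1},{"dp":[-0.25,-0.3,-0.4],"twist":[0,0,0],"grip":1},{"dp":[0,-0.7,0],"twist":[0,0.5,0],"grip":1},{"dp":[0,-0.7,0],"twist":[0,0.5,0],"grip":1},{"dp":[0,-0.7,0],"twist":[0,0.5,0],"grip":1}]'
python3 -m handwheel '[{"dp":[0,-0.8,0],"twist":[0,0.6,0],"grip":1},{"dp":[0,-0.8,0],"twist":[0,0.6,0],"grip":1},{"dp":[0,-0.8,0],"twist":[0,0.6,0],"grip":1},{"dp":[0,-0.8,0],"twist":[0,0.6,0],"grip":1},{"dp":[0,-0.8,0],"twist":[0,0.6,0],"grip":1},{"dp":[0,-0.8,0],"twist":[0,0.6,0],"grip":1},{"dp":[0,-0.8,0],"twist":[0,0.2,0],"grip":1},{"dp":[0,0,0],"twist":[0,0,0],"grip":1}]'
cat > go2.py <<'E'
# go2.py x y z yaw : shift in tool axes for tool down, tool y at yaw from world y
from h import *
import sys
x,y,z,a=map(float,sys.argv[1:]);s=sense();w=s['tcp_rot'];R=Ro.from_quat(np.r_[w[1:],w[0]]).as_matrix()
Rz=Ro.from_euler('z',a).as_matrix();D=Rz@np.diag([-1,1,-1.])
print('tool shift',(R.T@(np.array([x,y,z])-s['ee_pos'])).round(1),'rot',Ro.from_matrix(R.T@D).as_rotvec().round(3),'j',s['joint_pos'].round(2),'F',s['force'].round(1))
E
python3 go2.py 599 -194 180 0
```

```text
time_s: 9.9
ee_pos: [542.3, 86.7, 216.6]
tcp_rot: [0.202, 0.007, 0.979, -0.005]
force: [0.1, 0.4, -1.9]
grip_width: 85.4
time_s: 10.7
ee_pos: [540.2, -85.5, 217.2]
tcp_rot: [0.016, 0.013, 1.0, -0.006]
force: [-0.1, 0.4, 0.2]
grip_width: 85.0
tool shift [ -60.4 -106.5   40.4] rot [-0.011  0.033 -0.026] j [ 0.53  0.43 -0.6   2.03  0.37  0.75  1.24] F [-0.1  0.4  0.2]
```

```bash

python3 -m handwheel '[{"dp":[-0.5,-0.9,0],"twist":[-0.1,0.33,-0.26],"grip":1},{"dp":[-0.5,-0.9,0],"twist":[0,0,0],"grip":1},{"dp":[-0.5,-0.9,0],"twist":[0,0,0],"grip":1},{"dp":[-0.5,-0.85,0],"twist":[0,0,0],"grip":1},{"dp":[0,0,0],"twist":[0,0,0],"grip":1},{"dp":[0,0,0],"twist":[0,0,0],"grip":1}]'
python3 go2.py 599 -194 180 0
cat > blk.py <<'E'
from h import *
from scipy.optimize import minimize
s=sense();W=read_camera('wrist');save(W,'w4.png');r0=regions_of(W,'v_block_1')
w=s['tcp_rot'];A=np.eye(4);A[:3,:3]=Ro.from_quat(np.r_[w[1:],w[0]]).as_matrix();A[:3,3]=s['ee_pos']
B=np.linalg.inv(A@np.array(W['tool_from_camera']));Wc={'mtx':W['mtx'],'R':B[:3,:3],'t':B[:3,3]}
T=read_camera('top');S=read_camera('scene')
def grey(p,rs):
    c=[]
    for d in rs:
        m=p['image'][d['pixels']].astype(float).mean(0);c.append((np.ptp(m),d));print(d['rect'],round(d['confidence'],2),m.round())
    return min(c,key=lambda t:t[0])[1]['pixels'].astype(np.uint8)
V=[]
for n,p,c,rs in(('W',W,Wc,r0),('T',T,T,regions_of(T,'v_block_1')),('S',S,S,regions_of(S,'v_block_1'))):
    print(n)
    if not rs: continue
    V.append((n,c,cv2.resize(grey(p,rs),None,fx=4,fy=4)))
def parts(x,y,a):
    for ys in ([(-27.5,0),(27.5,0),(27.5,20),(-27.5,20)],[(-27.5,10),(0,18),(-18,38),(-27.5,38)],[(27.5,10),(0,18),(18,38),(27.5,38)]):
        yield np.array([(xx,b,c) for xx in(-22.5,22.5) for b,c in ys])@Ro.from_euler('z',a).as_matrix().T+[x,y,0]
def cost(v,V):
    c=0
    for n,p,m in V:
        g=np.zeros_like(m)
        for P in parts(v[0],v[1],v[2]/100): cv2.fillConvexPoly(g,cv2.convexHull(((proj(p,P)+.5)*4).astype(np.int32)),1)
        c+=1-(g&m).sum()/(g|m).sum()
    return c/len(V)
def fit(V):
    b=None
    for a in(-15,0,15):
        i=np.array([599,-194,a]);r=minimize(cost,i,args=(V,),method='Nelder-Mead',options=dict(initial_simplex=i+np.vstack([[0,0,0],np.eye(3)*12])))
        if b is None or r.fun<b.fun:b=r
    return b.x.round(1),round(b.fun,3)
for v in V: print(v[0],fit([v]))
print('all',fit(V))
E
python3 blk.py
```

```text
time_s: 11.3
ee_pos: [599.0, -187.2, 217.9]
tcp_rot: [-0.001, -0.003, 1.0, 0.0]
force: [0.0, -0.5, -0.4]
grip_width: 85.1
tool shift [-0.  -6.8 37.9] rot [ 0.001 -0.001  0.005] j [ 0.64  0.54 -0.59  1.83  0.38  0.88  1.45] F [ 0.  -0.5 -0.4]
W
[347.0, 0.1, 63.6, 41.7] 0.98 [220. 173.  99.]
[362.0, 260.8, 66.5, 45.6] 0.89 [ 67. 133.  81.]
[24.7, 71.6, 83.8, 68.9] 0.74 [101. 200. 122.]
[240.0, 167.8, 62.6, 53.9] 0.61 [186. 181. 177.]
[145.4, 43.2, 36.4, 32.9] 0.32 [113. 113. 117.]
T
[260.4, 267.0, 26.8, 29.5] 0.82 [252. 190.  95.]
[322.6, 281.6, 32.1, 31.3] 0.7 [241. 177.  86.]
[308.6, 196.5, 25.5, 20.3] 0.65 [162. 158. 154.]
[242.7, 135.8, 36.0, 30.4] 0.56 [ 77. 180.  98.]
S
[216.6, 274.2, 41.2, 32.1] 0.96 [224. 141.  76.]
[268.7, 325.3, 34.1, 37.8] 0.95 [227. 145.  80.]
[289.9, 182.1, 27.4, 29.5] 0.92 [ 69. 131.  76.]
[377.1, 319.5, 34.7, 41.4] 0.87 [ 74. 157.  89.]
[310.8, 241.1, 35.3, 29.7] 0.57 [125. 120. 117.]
W (array([ 599., -194.,  -15.]), np.float64(1.0))
T (array([ 596. , -192. ,   31.2]), np.float64(0.383))
S (array([ 601.4, -191. ,   24.3]), np.float64(0.161))
all (array([ 598.2, -192. ,   20.6]), np.float64(0.52))
```

View pics/w4.png

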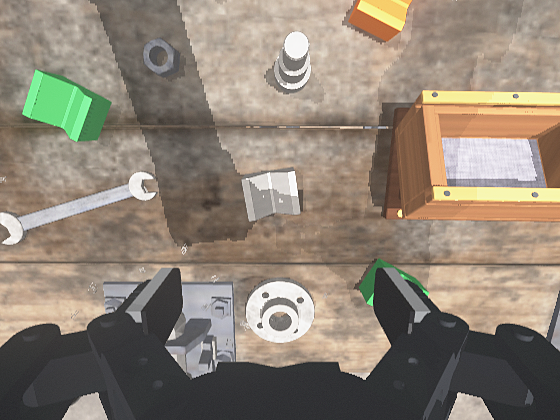

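The wrist view shows the grey V-block at (271,195), with the nut at (161,57), the shaft at (293,60) and the flange at (280,308). The fit picked the nut in this view, so I'll repeat it with the right mask.

```bash
sed -i "s/return min(c,key=lambda t:t\[0\])\[1\]/return max((t for t in c if t[0]<12 and t[1]['rect'][2]>20),key=lambda t:t[1]['confidence'])[1]/; s/,print(d\['rect'\]/,0 and print(d['rect']/; s/save(W,'w4.png')/save(W,'w5.png')/" blk.py; sed -i "s/t\[0\]<12/t[0]<12 and t[1]['confidence']>.4/" blk.py; python3 blk.py | tail -4
python3 - <<'E'
from h import *
s=sense();W=read_camera('wrist')
w=s['tcp_rot'];R=Ro.from_quat(np.r_[w[1:],w[0]]).as_matrix();Tc=np.array(W['tool_from_camera']);K=np.linalg.inv(W['mtx'])
for uv in((243,176),(249,221),(299,213),(296,168)):
    d=R@Tc[:3,:3]@K@[*uv,1];o=R@Tc[:3,3]+s['ee_pos'];print(uv,(o+d*(38-o[2])/d[2]).round(1))
E
```

```text
W (array([ 600.3, -194.6,   15.7]), np.float64(0.053))
T (array([ 596.3, -193.2,   24. ]), np.float64(0.345))
S (array([ 601.3, -192.2,   18. ]), np.float64(0.07))
all (array([ 599.8, -193.5,   18.1]), np.float64(0.174))
(243, 176) [ 578.5 -224.    38. ]
(249, 221) [ 625.6 -218.8   38. ]
(299, 213) [ 616.7 -166.8   38. ]
(296, 168) [ 570.2 -170.8   38. ]
```

```bash
python3 go2.py 599.5 -194.5 4 0.155
```

```text
tool shift [ -1.2  -6.2 214.2] rot [-0.    -0.002 -0.15 ] j [ 0.64  0.54 -0.59  1.83  0.38  0.89  1.45] F [0.  0.7 0.6]
```

```bash

python3 -m handwheel '[{"dp":[-0.04,-0.2,0],"twist":[0,0,-0.75],"grip":1},{"dp":[0,0,0],"twist":[0,0,-0.75],"grip":1},{"dp":[0,0,0.9],"twist":[0,0,0],"grip":1},{"dp":[0,0,0.9],"twist":[0,0,0],"grip":1},{"dp":[0,0,0.9],"twist":[0,0,0],"grip":1},{"dp":[0,0,0.9],"twist":[0,0,0],"grip":1},{"dp":[0,0,0.9],"twist":[0,0,0],"grip":1},{"dp":[0,0,0],"twist":[0,0,0],"grip":1},{"dp":[0,0,0],"twist":[0,0,0],"grip":1}]'
python3 go2.py 599.5 -194.5 4 0.155
python3 - <<'E'
from h import *
p=read_camera('wrist');save(p,'w6.png')
E
```

```text
time_s: 12.85
ee_pos: [599.7, -194.1, 83.2]
tcp_rot: [-0.001, -0.077, 0.997, 0.0]
force: [1.2, 0.4, -0.0]
grip_width: 85.6
tool shift [ 0.1 -0.4 79.2] rot [ 0.001 -0.002 -0.   ] j [ 0.59  0.72 -0.52  1.91  0.55  0.67  1.46] F [ 1.2  0.4 -0. ]
```

View pics/w6.png

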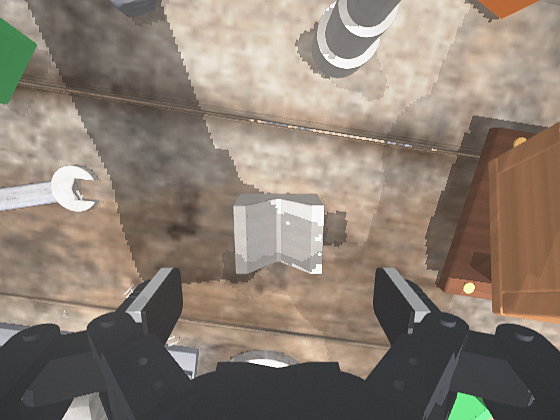

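The block at (279,240) is square to the jaws and centred between them. I'll descend and grip.

```bash

python3 -m handwheel '[{"dp":[0,0,0.9],"twist":[0,0,0],"grip":1},{"dp":[0,0,0.9],"twist":[0,0,0],"grip":1},{"dp":[0,0,0.6],"twist":[0,0,0],"grip":1},{"dp":[0,0,0.22],"twist":[0,0,0],"grip":1},{"dp":[0,0,0],"twist":[0,0,0],"grip":1},{"dp":[0,0,0],"twist":[0,0,0],"grip":0.4},{"dp":[0,0,0],"twist":[0,0,0],"grip":0.4},{"dp":[0,0,0],"twist":[0,0,0],"grip":0.4},{"dp":[0,0,0],"twist":[0,0,0],"grip":0.4},{"dp":[0,0,0],"twist":[0,0,0],"grip":0.4}]' 70
python3 go2.py 599.5 -194.5 4 0.155
```

```text
time_s: 13.9
ee_pos: [600.8, -194.2, 6.1]
tcp_rot: [0.001, -0.077, 0.997, -0.0]
force: [-0.5, -0.2, 5.1]
grip_width: 53.8
tool shift [ 1.3 -0.1  2.1] rot [-0.001  0.001 -0.   ] j [ 0.53  0.82 -0.43  1.92  0.64  0.54  1.39] F [-0.5 -0.2  5.1]
```

```bash

python3 -m handwheel '[{"dp":[0,0,-0.3],"twist":[0,0,0],"grip":0.4},{"dp":[0,0,-0.7],"twist":[0,0,0],"grip":0.4},{"dp":[0,0,-1],"twist":[0,0,0],"grip":0.4},{"dp":[0,0,-1],"twist":[0,0,0],"grip":0.4},{"dp":[0,0,-1],"twist":[0,0,0],"grip":0.4},{"dp":[0,0,-1],"twist":[0,0,0],"grip":0.4},{"dp":[0,0,-1],"twist":[0,0,0],"grip":0.4},{"dp":[0,0,-1],"twist":[0,0,0.5],"grip":0.4},{"dp":[0,0,0],"twist":[0,0,0.7],"grip":0.4},{"dp":[0,0,0],"twist":[0,0,0.51],"grip":0.4}]'
python3 go2.py 541 -110 216 -0.016
python3 - <<'E'
from h import *
p=read_camera('wrist');save(p,'w7.png');print(sense()['grip_width'])
E
```

```text
time_s: 14.9
ee_pos: [598.9, -194.4, 215.3]
tcp_rot: [-0.001, 0.009, 1.0, -0.0]
force: [-0.3, 0.1, -5.9]
grip_width: 53.9
tool shift [59.5 83.3 -0.7] rot [-0.001 -0.002 -0.003] j [ 0.65  0.55 -0.58  1.83  0.38  0.88  1.44] F [-0.3  0.1 -5.9]
53.660556168508286
```

View pics/w7.png

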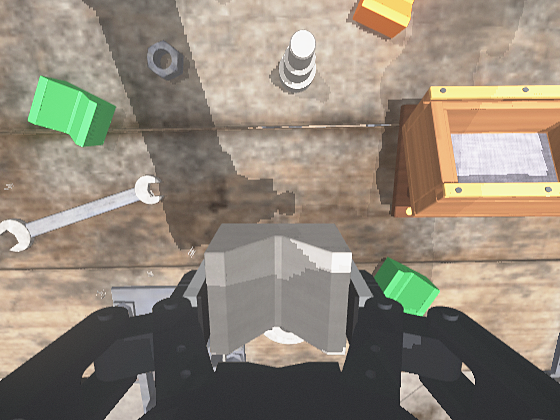

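The block is held square in the jaws, V up, at (278,290); the wrist force reads 5.9 N. I'll move over the case while tilting.

```bash

python3 -m handwheel '[{"dp":[0.66,0.93,0],"twist":[0,0,0],"grip":0.4},{"dp":[0.66,0.93,0],"twist":[0,0,0],"grip":0.4},{"dp":[0.66,0.93,0],"twist":[0,0,0],"grip":0.4},{"dp":[0,0.6,0],"twist":[0,-0.5,0],"grip":0.4},{"dp":[0,0.6,0],"twist":[0,-0.5,0],"grip":0.4},{"dp":[0,0.6,0],"twist":[0,-0.5,0],"grip":0.4},{"dp":[0,0.6,0],"twist":[0,-0.5,0],"grip":0.4},{"dp":[0,0.6,0],"twist":[0,-0.5,0],"grip":0.4},{"dp":[0,0.6,0],"twist":[0,-0.5,0],"grip":0.4},{"dp":[0,0.6,0],"twist":[0,-0.5,0],"grip":0.4}]'
python3 go.py 0 0 70
python3 -m handwheel '[{"dp":[0,0,0],"twist":[0,-0.5,0],"grip":0.4},{"dp":[0,0,0],"twist":[0,-0.5,0],"grip":0.4},{"dp":[0,0,0],"twist":[0,-0.5,0],"grip":0.4},{"dp":[0,0,0],"twist":[0,-0.24,0],"grip":0.4},{"dp":[0,0,0],"twist":[0,0,0],"grip":0.4},{"dp":[0,0,0],"twist":[0,0,0],"grip":0.4}]'
python3 go.py 0 0 70;python3 go2.py 0 0 0 0
```

```text
time_s: 15.95
ee_pos: [541.8, 16.3, 213.7]
tcp_rot: [0.172, 0.008, 0.985, -0.002]
force: [0.2, 0.3, -6.2]
grip_width: 54.2
tool shift [ 41.   -3.7 100.5] rot [-0.001 -0.177  0.   ] in tray [ 58.1   3.8 161.7] F tray [-2.9  0.3 -5.4] w 54.2 15.95
time_s: 16.55
ee_pos: [545.9, 14.1, 214.9]
tcp_rot: [0.243, 0.008, 0.97, -0.006]
force: [1.1, 0.3, -6.1]
grip_width: 54.2
tool shift [59.4 -0.8 92.6] rot [-0.009 -0.032  0.001] in tray [ 62.3   1.7 160.7] F tray [-2.1  0.3 -5.8] w 54.2 16.55
tool shift [582.5 -23.  -68. ] rot [-0.013  0.492 -0.017] j [-0.15  0.28 -0.01  2.36  1.36  0.1   0.06] F [ 1.1  0.3 -6.1]
```

```bash

python3 -m handwheel '[{"dp":[0.2,0,0.34],"twist":[0,0,0],"grip":0.4},{"dp":[0.2,0,0.34],"twist":[-0.05,-0.1,0],"grip":0.4},{"dp":[0.2,0,0.34],"twist":[-0.05,-0.1,0],"grip":0.4},{"dp":[0.2,0,0.34],"twist":[0,-0.1,0],"grip":0.4},{"dp":[0,0,0],"twist":[0,0,0],"grip":0.4},{"dp":[0,0,0],"twist":[0,0,0],"grip":0.4}]'
python3 go.py 0 0 70;python3 go2.py 0 0 0 0
```

```text
time_s: 17.15
ee_pos: [544.7, 11.5, 175.7]
tcp_rot: [0.255, 0.009, 0.967, -0.004]
force: [0.9, 0.4, -4.8]
grip_width: 54.2
tool shift [41.2  1.2 57.7] rot [-0.005 -0.008 -0.002] in tray [ 41.7  -1.  127.3] F tray [-1.6  0.4 -4.6] w 54.2 17.15
tool shift [ 560.3  -21.7 -115.2] rot [-0.009  0.515 -0.019] j [ 0.13  0.38 -0.36  2.4   2.07  0.26 -0.65] F [ 0.9  0.4 -4.8]
```

```bash

python3 -m handwheel '[{"dp":[0.34,0.04,0.3],"twist":[-0.05,-0.08,0],"grip":0.4},{"dp":[0.34,0,0.3],"twist":[0,0,0],"grip":0.4},{"dp":[0.34,0,0.5],"twist":[0,0,0],"grip":0.4},{"dp":[0.34,0,0.5],"twist":[0,0,0],"grip":0.4},{"dp":[0,0,0],"twist":[0,0,0],"grip":0.4},{"dp":[0,0,0],"twist":[0,0,0],"grip":0.4}]'
python3 go.py 0 0 70
python3 - <<'E'
from h import *
p=read_camera('wrist');save(p,'w8.png')
E
```

```text
time_s: 17.75
ee_pos: [534.2, 13.3, 114.4]
tcp_rot: [0.259, 0.008, 0.966, -0.003]
force: [-0.4, -0.5, -5.3]
grip_width: 53.8
tool shift [ 1.9 -0.7  9.5] rot [-0.001  0.001  0.   ] in tray [ 1.9  0.7 79.5] F tray [-3.  -0.5 -4.4] w 53.8 17.75
```

View pics/w8.png

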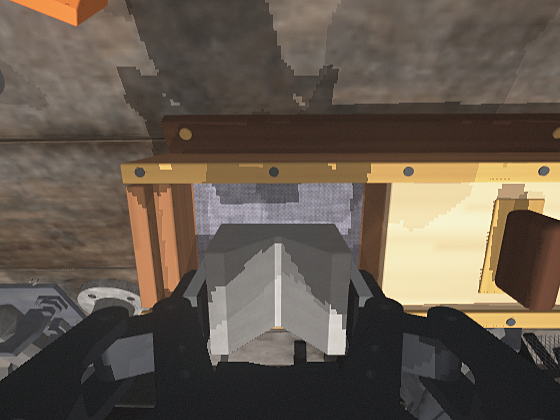

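The block is above the compartment and centred (block columns 207–352, compartment 193–362), with the cover clear to the right. I'll lower it along the normal of the slope.

```bash

python3 -m handwheel '[{"dp":[0.06,-0.02,0.4],"twist":[0,0,0],"grip":0.4},{"dp":[0,0,0.4],"twist":[0,0,0],"grip":0.4},{"dp":[0,0,0.4],"twist":[0,0,0],"grip":0.4},{"dp":[0,0,0.4],"twist":[0,0,0],"grip":0.4},{"dp":[0,0,0.3],"twist":[0,0,0],"grip":0.4},{"dp":[0,0,0],"twist":[0,0,0],"grip":0.4},{"dp":[0,0,0],"twist":[0,0,0],"grip":0.4}]'
python3 go.py 0 0 6
python3 - <<'E'
from h import *
s=sense();p=read_camera('wrist');save(p,'w9.png')
E
```

```text
time_s: 18.5
ee_pos: [560.3, 12.5, 63.5]
tcp_rot: [0.259, 0.008, 0.966, -0.002]
force: [-0.7, -0.3, -4.9]
grip_width: 53.9
tool shift [-0.9 -0.3 16.3] rot [-0.  0.  0.] in tray [-0.9  0.3 22.3] F tray [-3.1 -0.3 -3.9] w 53.9 18.5
```

View pics/w9.png

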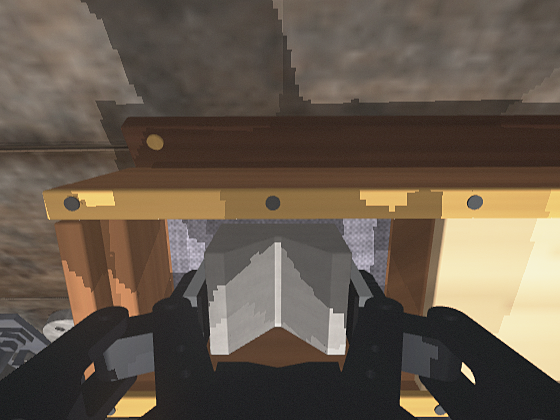

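The block is inside the walls with room all round, so I'll lower it gently to contact.

```bash

python3 -m handwheel '[{"dp":[0,0,0.2],"twist":[0,0,0],"grip":0.4},{"dp":[0,0,0.15],"twist":[0,0,0],"grip":0.4},{"dp":[0,0,0.1],"twist":[0,0,0],"grip":0.4},{"dp":[0,0,0],"twist":[0,0,0],"grip":0.4},{"dp":[0,0,0],"twist":[0,0,0],"grip":0.4}]'
python3 go.py 0 0 6
python3 -m handwheel '[{"dp":[0,0,0.05],"twist":[0,0,0],"grip":0.4},{"dp":[0,0,0],"twist":[0,0,0],"grip":0.4}]'
python3 go.py 0 0 6
python3 -m handwheel '[{"dp":[0,0,0.05],"twist":[0,0,0],"grip":0.4},{"dp":[0,0,0],"twist":[0,0,0],"grip":0.4}]'
python3 go.py 0 0 6
```

```text
time_s: 19.05
ee_pos: [567.1, 12.4, 51.9]
tcp_rot: [0.259, 0.008, 0.966, -0.002]
force: [0.3, 0.1, -6.2]
grip_width: 53.5
tool shift [-0.8 -0.3  2.9] rot [-0.     0.001  0.   ] in tray [-0.8  0.3  8.9] F tray [-2.9  0.1 -5.5] w 53.5 19.05
time_s: 19.25
ee_pos: [568.0, 12.3, 50.7]
tcp_rot: [0.259, 0.008, 0.966, -0.002]
force: [-0.1, 0.2, -5.5]
grip_width: 53.6
tool shift [-0.6 -0.3  1.4] rot [-0.     0.001  0.   ] in tray [-0.6  0.3  7.4] F tray [-2.9  0.2 -4.7] w 53.6 19.25
time_s: 19.45
ee_pos: [568.2, 12.4, 50.5]
tcp_rot: [0.26, 0.007, 0.966, -0.003]
force: [-5.0, -1.1, 5.2]
grip_width: 53.9
tool shift [-0.6 -0.3  1.1] rot [-0.001  0.003  0.001] in tray [-0.6  0.3  7.1] F tray [-1.7 -1.2  7. ] w 53.9 19.45
```

Contact: the force along the normal went from −5 to +7 N at TCP height 7.1 mm, and I expected about 6. I'll press 1 mm more and release.

```bash

python3 -m handwheel '[{"dp":[0,0,0.03],"twist":[0,0,0],"grip":0.4},{"dp":[0,0,0],"twist":[0,0,0],"grip":0.4},{"dp":[0,0,0],"twist":[0,0,0],"grip":0.66},{"dp":[0,0,0],"twist":[0,0,0],"grip":0.72},{"dp":[0,0,0],"twist":[0,0,0],"grip":0.78},{"dp":[0,0,0],"twist":[0,0,0],"grip":0.8},{"dp":[0,0,0],"twist":[0,0,0],"grip":0.8}]' 30
python3 go.py 0 0 6
python3 - <<'E'
from h import *
p=read_camera('wrist');save(p,'w10.png')
E
```

```text
time_s: 20.15
ee_pos: [569.5, 12.4, 48.7]
tcp_rot: [0.26, 0.008, 0.966, -0.002]
force: [0.2, 1.0, 0.9]
grip_width: 68.4
tool shift [-0.3 -0.3 -1.1] rot [-0.     0.002  0.   ] in tray [-0.3  0.3  4.9] F tray [0.6 1.  0.7] w 68.4 20.15
```

View pics/w10.png

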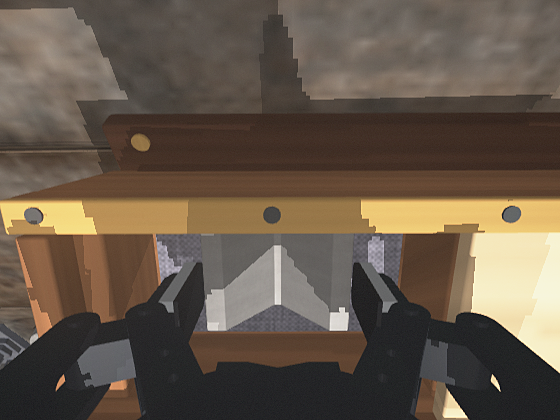

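The block lies flat and square on the floor, V up, with both fingers clear. I'll retreat and go to the pull.

```bash

python3 -m handwheel '[{"dp":[0,0,-0.3],"twist":[0,0,0],"grip":0.8},{"dp":[0,0,-0.6],"twist":[0,0,0],"grip":0.8},{"dp":[0,0,-0.6],"twist":[0,0,0],"grip":0.8},{"dp":[0,0,-0.6],"twist":[0,0,0],"grip":0.8},{"dp":[0,0,-0.6],"twist":[0,0,0],"grip":0.8},{"dp":[0,0,-0.6],"twist":[0,0,0],"grip":0.8},{"dp":[0,0,0],"twist":[0,0,0],"grip":0.6},{"dp":[0,0,0],"twist":[0,0,0],"grip":0.5}]'
python3 go.py 0 129 100;
```

```text
time_s: 21.0
ee_pos: [519.6, 13.1, 134.9]
tcp_rot: [0.26, 0.007, 0.966, -0.002]
force: [0.1, -0.4, -0.1]
grip_width: 43.0
tool shift [ -0.5 128.8   4.5] rot [-0.001  0.002  0.001] in tray [ -0.5   0.2 104.6] F tray [ 0.1 -0.4 -0.2] w 43.0 21.0
```

```bash

python3 -m handwheel '[{"dp":[0,0.7,0],"twist":[0,0,0],"grip":0.5},{"dp":[0,0.7,0],"twist":[0,0,0],"grip":0.5},{"dp":[0,0.7,0],"twist":[0,0,0],"grip":0.5},{"dp":[0,0.7,0],"twist":[0,0,0],"grip":0.5},{"dp":[0,0.7,0],"twist":[0,0,0],"grip":0.5},{"dp":[0,0.7,0],"twist":[0,0,0],"grip":0.5},{"dp":[0,0.1,0],"twist":[0,0,0],"grip":0.5},{"dp":[0,0,0],"twist":[0,0,0],"grip":0.5},{"dp":[0,0,0],"twist":[0,0,0],"grip":0.5}]'
python3 go.py 0 129 62
```

```text
time_s: 21.9
ee_pos: [521.4, 140.7, 133.7]
tcp_rot: [0.259, 0.008, 0.966, -0.003]
force: [0.1, 0.2, 0.0]
grip_width: 42.6
tool shift [-1.3  1.2 41.6] rot [-0.002  0.    -0.001] in tray [ -1.3 127.8 103.6] F tray [ 0.1  0.2 -0. ] w 42.6 21.9
```

```bash

python3 -m handwheel '[{"dp":[-0.04,0.04,0.5],"twist":[0,0,0],"grip":0.5},{"dp":[0,0,0.5],"twist":[0,0,0],"grip":0.5},{"dp":[0,0,0.38],"twist":[0,0,0],"grip":0.5},{"dp":[0,0,0],"twist":[0,0,0],"grip":0.3},{"dp":[0,0,0],"twist":[0,0,0],"grip":0.3}]'
python3 go.py 0 129 62
python3 -m handwheel '[{"dp":[0,-0.3,0],"twist":[0,0,0],"grip":0.3},{"dp":[0,-0.5,0],"twist":[0,0,0],"grip":0.3},{"dp":[0,-0.5,0],"twist":[0,0,0],"grip":0.3},{"dp":[0,-0.5,0],"twist":[0,0,0],"grip":0.3},{"dp":[0,-0.5,0],"twist":[0,0,0],"grip":0.3}]'
python3 go.py 0 -6 62
```

```text
time_s: 22.4
ee_pos: [543.1, 142.1, 98.7]
tcp_rot: [0.259, 0.008, 0.966, -0.003]
force: [-0.1, 0.3, 0.2]
grip_width: 25.6
tool shift [-0.  -0.6  0.5] rot [-0.001 -0.    -0.   ] in tray [ -0.  129.6  62.5] F tray [0.  0.3 0.2] w 25.6 22.4
time_s: 22.9
ee_pos: [542.4, 74.5, 99.9]
tcp_rot: [0.26, 0.006, 0.966, -0.001]
force: [0.6, 2.1, -1.5]
grip_width: 25.5
tool shift [  1.1 -68.    1.2] rot [0.002 0.002 0.002] in tray [ 1.  62.  63.3] F tray [-0.3  2.1 -1.6] w 25.5 22.9
```

The push reads 2.1 N, as expected for friction. I'll continue to the stop.

```bash

python3 -m handwheel '[{"dp":[0,-0.5,0],"twist":[0,0,0],"grip":0.3},{"dp":[0,-0.5,0],"twist":[0,0,0],"grip":0.3},{"dp":[0,-0.5,0],"twist":[0,0,0],"grip":0.3},{"dp":[0,-0.4,0],"twist":[0,0,0],"grip":0.3},{"dp":[0,0,0],"twist":[0,0,0],"grip":0.3}]'
python3 go.py 0 -6 62
python3 -m handwheel '[{"dp":[0,-0.15,0],"twist":[0,0,0],"grip":0.3},{"dp":[0,-0.15,0],"twist":[0,0,0],"grip":0.3},{"dp":[0,-0.1,0],"twist":[0,0,0],"grip":0.3},{"dp":[0,0,0],"twist":[0,0,0],"grip":0.3}]'
python3 go.py 0 -6 62
```

```text
time_s: 23.4
ee_pos: [541.2, 14.9, 99.7]
tcp_rot: [0.26, 0.009, 0.966, -0.003]
force: [-0.1, -0.6, 1.1]
grip_width: 25.6
tool shift [ 0.6 -8.4  1.3] rot [-0.003  0.002 -0.002] in tray [ 0.6  2.4 63.3] F tray [ 0.5 -0.6  0.9] w 25.6 23.4
time_s: 23.8
ee_pos: [541.2, 7.4, 99.4]
tcp_rot: [0.259, 0.005, 0.966, -0.0]
force: [-0.8, 4.2, 2.4]
grip_width: 25.5
tool shift [ 0.6 -0.9  1. ] rot [0.004 0.001 0.003] in tray [ 0.5 -5.1 63. ] F tray [0.5 4.1 2.5] w 25.5 23.8
```

```bash

python3 -m handwheel '[{"dp":[0,-0.15,0],"twist":[0,0,0],"grip":0.3},{"dp":[0,-0.15,0],"twist":[0,0,0],"grip":0.3},{"dp":[0,-0.05,0],"twist":[0,0,0],"grip":0.3},{"dp":[0,0,0],"twist":[0,0,0],"grip":0.3},{"dp":[0,0,0],"twist":[0,0,0],"grip":0.3}]'
python3 go.py 0 -6 62
```

```text
time_s: 24.3
ee_pos: [541.3, 7.3, 99.4]
tcp_rot: [0.258, -0.002, 0.966, 0.007]
force: [2.7, 20.3, -5.2]
grip_width: 25.9
tool shift [ 0.6 -0.8  0.9] rot [ 0.023 -0.002  0.014] in tray [ 0.6 -5.2 62.9] F tray [-0.5 20.3 -5.7] w 25.9 24.3
```

The travel checks out: 140.8 mm between stops less 11.6 mm of finger play is 129 mm, so the cover is fully shut. I'll back off to the middle, leave and take a look.

```bash

python3 -m handwheel '[{"dp":[0,0.3,0],"twist":[0,0,0],"grip":0.3},{"dp":[0,0.2,0],"twist":[0,0,0],"grip":0.4},{"dp":[0,0,0],"twist":[0,0,0],"grip":0.4}]'
python3 go.py 0 0 62
python3 -m handwheel '[{"dp":[-0.3,0,-0.52],"twist":[0,0,0],"grip":0.4},{"dp":[-0.5,0,-0.87],"twist":[0,0,0],"grip":0.4},{"dp":[-0.5,0,-0.87],"twist":[0,0,0],"grip":0.4},{"dp":[-0.5,0,-0.87],"twist":[0,0,0],"grip":0.4},{"dp":[0,0.8,0],"twist":[0,0,0],"grip":0.4},{"dp":[0,0.8,0],"twist":[0,0,0],"grip":0.4},{"dp":[0,0.8,0],"twist":[0,0,0],"grip":0.4},{"dp":[0,0.8,0],"twist":[0,0,0],"grip":0.4},{"dp":[0,0,0],"twist":[0,0,0],"grip":0.4}]'
python3 - <<'E'
from h import *
t=read_camera('top');s=read_camera('scene')
a=cv2.resize(t['image'][90:310,110:440],(500,333));b=cv2.resize(s['image'][120:370,140:440],(400,333))
cv2.imwrite('pics/f.png',cv2.resize(np.hstack([a,b])[:,:,::-1],(798,295)))
for n,p in(('T',t),('S',s)):
  for nm in('stepped_shaft','nut_1','flange','cover'):
    print(n,nm,[d['rect'] for d in look_for(p,nm)[:1]])
print(sense()['ee_pos'],sense()['force'])
E
```

```text
time_s: 24.6
ee_pos: [541.2, 9.3, 99.0]
tcp_rot: [0.259, 0.008, 0.966, -0.003]
force: [0.5, -0.1, 0.4]
grip_width: 34.3
tool shift [0.3 3.2 0.6] rot [-0.001  0.001  0.   ] in tray [ 0.3 -3.2 62.6] F tray [ 0.6 -0.   0.1] w 34.3 24.6
time_s: 25.5
ee_pos: [542.7, 108.1, 207.7]
tcp_rot: [0.26, 0.006, 0.966, -0.001]
force: [0.5, -0.3, -0.5]
grip_width: 34.3
T stepped_shaft [[305.8, 244.3, 17.4, 13.4]]
T nut_1 [[358.6, 253.4, 12.8, 15.6]]
T flange []
T cover [[198.3, 203.4, 61.3, 36.6]]
S stepped_shaft [[279.7, 262.6, 17.0, 38.2]]
S nut_1 [[331.6, 321.5, 15.8, 20.2]]
S flange [[338.8, 200.6, 37.7, 29.8]]
S cover [[205.6, 178.6, 66.7, 57.0]]
[542.51348952 104.63405614 207.37062557] [ 0.44753925 -0.37150714 -0.33132993]
```

View pics/f.png

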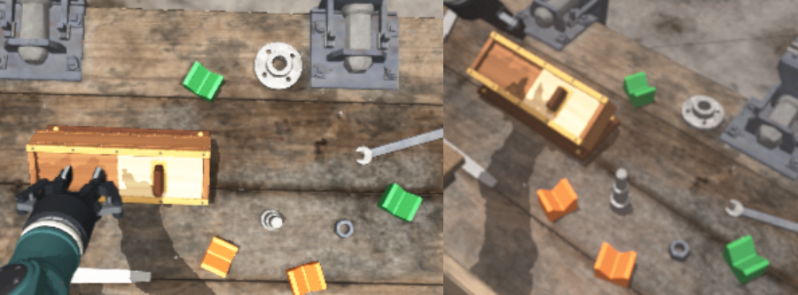

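The cover is shut, with its right edge against the stop and the pull at about (157,180) in the left picture. The shaft, nut and flange are where they were, the grey block is out of sight inside the case, and the arm is clear.

```bash
python3 -c "
from bench import *
print(sign_off())"
```

```text
the job is handed in; nothing more can be done
None
```

I slid the cover fully back, laid the grey V-block in the compartment and slid the cover fully shut over it. I handed the job in at about 25 s on the clock.

- **Cover:** It went firmly against both stops (16 N open, 20 N shut). The distance between them worked out at 129 mm, the full travel given.
- **Block:** I lowered it V up, square to the slope, until it touched the floor, then opened the fingers. The wrist picture after release showed it flat and square, with both fingers clear.
- **Other things:** The last pictures show the shaft, nut and flange where they started, and the robot touching nothing. The network missed the flange in the last top view, but it is plainly there in both pictures.
- **Disagreements:** The block touched down about 1 mm higher than I calculated, within the calibration. One early position fit for the block picked the wrong object, and I redid it before gripping.

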